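# Seat the board carrier in the test fixture and latch it

### The job

With the latch lever still parked, push the circuit-board carrier along its channel until it is fully home against the test head. Then slide the latch lever past its first detent all the way to its second stop, so that its bar lies locked behind the carrier, and move clear. Only push with the fingers: the carrier must not be lifted, and the other things on the bench must stay where they are.

Things in the scene. Friction and masses are not known exactly. Their poses are not given: they have to be found in the camera images.
- fixture: Aluminium test fixture fixed to the bench. Bed plate 12 mm thick. x = the way the carrier is pushed (roughly away from the robot), y = the way the lever is slid (leftwards), z up; origin at bench height under the bed, which spans x -130 to 110, y -125 to 110 mm. A latch track 13 mm high lies on the bed at x -74 to -34, y -123 to -5 mm.
- head_stop (a point): Point on the flat stop face of the grey test head (block 50 x 94 mm, 46 mm high on the bed), which closes the far end of the channel at x 55, y 45 mm in the fixture's frame, 32 mm above the bench. The channel runs from here along the fixture's -x for 185 mm between two rails 12 mm high, inner faces 78 mm apart.
- carrier: Loose carrier lying in the channel: black plate 100 (x) x 75 (y) x 12 mm with a green circuit board, 0.28 to 0.56 kg. Origin at the centre of its underside, axes as the fixture's. Starts 25 to 50 mm short of home; home is x = 5 mm in the fixture's frame, its front connector (36 mm high) touching the test head. Slides with a few N of dry friction.
- push_plate (a point): Centre of the rear (robot-side) face of the upright aluminium push plate on the carrier's rear edge, 40 mm above the bench. The plate is 50 mm wide (y), 8 mm thick and stands from 24 to 56 mm above the bench. Push it along the fixture's +x.
- latch (a joint): Lever travel along the fixture's +y, m: 0 parked (start), 0.030 first detent, 0.060 second stop (hard end). It clicks into all three. About 8 N at the handle gets it out of parked (hump at 15 mm) or out of the first detent (hump at 45 mm), plus 2.5 N damping at 50 mm/s. Released short of a hump it springs back; past it, it is drawn on to the next place.
- lever_handle (a point): Point in the lever's upright handle, 69 mm above the bench; parked at x -54, y -105 mm in the fixture's frame. Stem 18 (x) x 10 (y) mm, 36 to 74 mm above the bench; black cap 26 x 14 mm on it up to 89 mm. Push its free -y side along +y. It carries a bar 12 mm wide, 26 to 36 mm above the bench, from 15 mm behind it to 115 mm ahead, which slides across behind the push plate.
- flux: Bystander, leave it: small amber flux bottle, 28 mm across, 55 mm tall, standing on the fixture's bed between lever and test head.
- screw_jar: Bystander, leave it: clear jar of screws, 50 mm across, 50 mm tall, left of the fixture.
- phone: Bystander, leave it: phone lying flat, 150 x 72 x 9 mm, left of the fixture.
- screwdriver: Bystander, leave it: screwdriver, 160 mm long, lying right of the fixture, clear of the lever.
- spool: Bystander, leave it: metal wire spool, 54 mm across, 40 mm tall, right of the fixture.
- brush: Bystander, leave it: cleaning brush with a wooden handle, 150 mm long, lying at the far left.
- mug: Bystander, leave it: white mug, 76 mm across, 90 mm tall, right of the fixture, beside the spool.
Things that resemble listed ones, but are neither listed nor needed, are in the scene too. Of the things shaped like the carrier, the black one is meant.

How it is judged:
On the way, in this order (a step that is already met when the one before it is completed fails the run):
1. the carrier is fully home against the test head with the lever still parked (x of carrier in the frame of fixture above 0.002 m and z of carrier in the frame of fixture below 0.015 m and angle between carrier's own z axis and vertical below 0.06 rad and value of joint latch below 0.008 m), for 0.2 s.
2. the lever has gone past its first detent to the second stop (value of joint latch above 0.056 m), for 0.2 s.
At the end, for the whole second after the job is handed in: The carrier lies flat in its channel within 3 mm of home (origin beyond x = 2 mm in the fixture's frame) and at rest, and the lever is within 4 mm of its second stop (latch above 0.056) (x of carrier in the frame of fixture above 0.002 m and z of carrier in the frame of fixture below 0.015 m and angle between carrier's own z axis and vertical below 0.06 rad and value of joint latch above 0.056 m and linear speed of carrier below 0.01 m/s); the robot touches nothing.
It fails at once if the carrier is lifted or tipped out of its channel (z of carrier in the frame of fixture above 0.02 m or angle between carrier's own z axis and vertical above 0.2 rad).
It fails at once if another thing on the bench is moved more than 20 mm (distance of any of flux, screw_jar, phone, screwdriver, spool, brush, mug from where it was at the start of the episode above 0.02 m).
It also fails if it takes over 42 s, if anything falls off the work surface, if the arm or the gripper's body presses on something with over 40 N, if the wrist force passes 120 N, or if a joint passes its speed limit or range.

### The arm

A 7-joint arm with a two-finger parallel gripper is mounted at the origin on the work surface. World frame = base frame: x ahead of the robot, y to its left, z up, the work surface at z = 0. Lengths are in m, angles in rad, forces in N, time in s.
With the tool pointing down it reaches from about 0.425 to 0.925 m from the base axis. Payload 6.8 kg.
Tool frame: the origin (TCP) lies between the finger pads; the fingertips stand 22 mm ahead of it and the grasp point (between the pads) lies 3 mm ahead of it (bot.tip_reach is the distance from the TCP to the fingertips, in m); z points along the fingers, x is the direction in which the jaws open and shut, and the axes are right-handed (so a half turn about z gives the same grasp; the last joint's range is limited). The gripper opens to 85 mm and grips with 20 to 120 N. Pads are 22 mm wide; open, the fingers measure 114 mm over their backs; the gripper's body (76 mm by 85 mm) begins 54 mm behind the grasp point. The pads swing forward as they close: fully open they stand 13 mm farther back than shut.
Start: joints at [-1.426, 0.477, 0.022, 1.555, -0.011, 1.109, -0.083], TCP at [0.169, 0.654, 0.253] pointing down, gripper open.
Joint ranges: [-2.96, 2.96], [-0.34, 2.1], [-1.41, 1.46], [0.24, 2.44], [-1.37, 4.51], [0.17, 1.92], [-2.96, 2.96]. Speed limits (rad/s): [2.39, 2.39, 3.14, 3.14, 3.14, 3.14, 3.14].

### API

Orientations are given as a unit quaternion [w, x, y, z].
In Python, from station import bot gives the robot as it stands.
- The arm moves only by the tool step_arm, never from a script. Its argument "targets" is a list of rows, each a list of 5 numbers: the shift along the tool's x, y, z in mm, then the turn about the tool's z in degrees, then the closure, from 0 (fully open) to 1 (shut). In form: [[dx, dy, dz, spin, jaw], ...]. A call has 1 to 20 rows; each row is the pose to reach, as a shift and turn from the pose commanded when the call began, along the tool's axes at that moment; what a row does not reach only later rows make up. A row lasts 1/12 s, in which the tool goes at most 41.7 mm and 7.16 degrees, less where a joint would pass 70% of its speed; a pose out of reach is approached as far as the arm can. A call with a gripper value outside its range is refused whole. The fingers move at their own pace and stop on an object; "newtons" is the grip in N (left out, the last holds). Time passes only in rows, so rows that repeat a pose let the fingers close. It gives the time, the measured TCP pose, the force and the opening at its end, in the units of the state.
- bot.get_obs(): the state, without advancing time (a new reading comes with each control period).
- bot.read_camera(name): name is "side" or "top" or "wrist"; returns a dict with "frame" (480x640x3 uint8, red, green, blue), "z_map" (480x640 float32, m along the optical axis (not along the pixel's ray), 0 where there is no reading), "fov_y" (degrees; the focal length in pixels is half the picture's height over the tangent of half this angle, whatever the lens; pixels are square), "cx", "cy" (the principal point, pixels), "R" (3x3) and "t" (3): a world point X has camera coordinates R X + t. Camera axes: x right, y down, z forward; pixel columns grow to the right and rows downward; lengths in m; the calibration is good to about 2 mm. A picture is of the moment at which its call begins.
- bot.hand_in(): hands the job in, once; it reports no verdict.
The state is a dict: "t": time; "q": joint angles; "joint_vel": joint speeds; "joint_torque": joint torques, N m; "eef_pos": TCP position; "tool_rot": TCP orientation; "contact_force": force on the tool from outside, world axes, zero at the start; "torque": the same for the moment, N m; "gripper_width": opening from 0.0 (shut) to 1.0 (fully open).
Only numpy, scipy, OpenCV 4.12 (cv2) and the standard library are available. Lean on these libraries where they do the work, as an engineer would, in place of code of your own. Each camera call takes 0.05 s, during which the arm holds its last target.

## Working session

There is one attempt and no reset: what is moved stays moved. The work goes in short steps, Python scripts to look and compute and a tool call to move; the robot and the scene stay as the last step left them, time stands still between calls to the robot, and variables do not carry over. Pictures are saved under pics/ and viewed, and the job is handed in when it is done.

Besides the shell and the picture viewer there is one more tool, called after "Call:" by a JSON object that holds its "api" and its "payload". step_arm: Moves the arm, as the interface text tells. Its arguments: {"type":"object","properties":{"targets":{"type":"array"},"newtons":{"type":"number"}},"required":["targets"]}

```bash
mkdir -p pics
cat > h.py <<'E'
import numpy as np, cv2
from station import bot
def cam(n,fn=None):
    c=bot.read_camera(n)
    if fn: cv2.imwrite('pics/'+fn,cv2.cvtColor(c['frame'],cv2.COLOR_RGB2BGR))
    np.savez('/tmp/'+n+'.npz',**c)
    return c
def load(n): return dict(np.load('/tmp/'+n+'.npz'))
def f(c): return 240/np.tan(np.radians(float(c['fov_y']))/2)
def ray(c,u,v,z=None):
    """z given: intersect plane of world z; else depth"""
    d=np.array([(u-c['cx'])/f(c),(v-c['cy'])/f(c),1]);R=np.array(c['R']);t=np.array(c['t'])
    o=-R.T@t; w=R.T@d
    if z is None:
        s=float(c['z_map'][int(round(v)),int(round(u))])
    else: s=(z-o[2])/w[2]
    return o+s*w
def proj(c,X):
    p=np.array(c['R'])@np.array(X)+np.array(c['t']); return p[0]/p[2]*f(c)+c['cx'],p[1]/p[2]*f(c)+c['cy']
def crop(c,u0,v0,u1,v1,k,fn):
    im=cv2.cvtColor(c['frame'],cv2.COLOR_RGB2BGR)[v0:v1,u0:u1]
    cv2.imwrite('pics/'+fn,cv2.resize(im,None,fx=k,fy=k,interpolation=cv2.INTER_CUBIC))
E
python3 - <<'E'
from h import *
cam('top','top0.png');cam('side','side0.png')
o=bot.get_obs();print(o['t'],o['eef_pos'],o['tool_rot'],o['gripper_width'],bot.tip_reach)
E
```

```text
0.1 [0.16871852 0.6530602  0.25242937] [ 5.59942539e-04  7.90600852e-01  6.12331291e-01 -6.07616405e-04] 0.9993377636441896 0.022
```

View pics/top0.png

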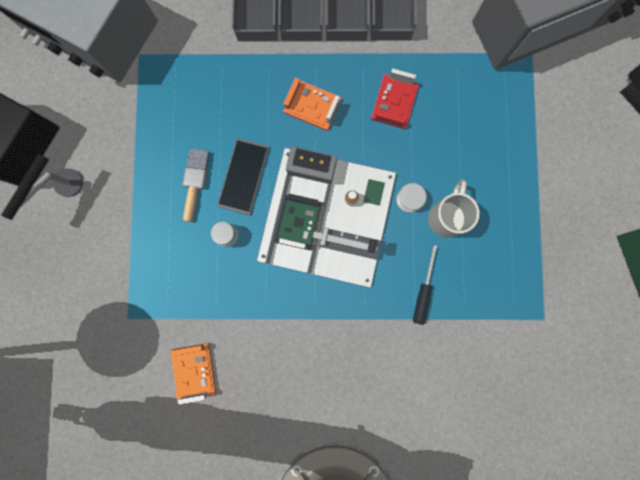

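View pics/side0.png

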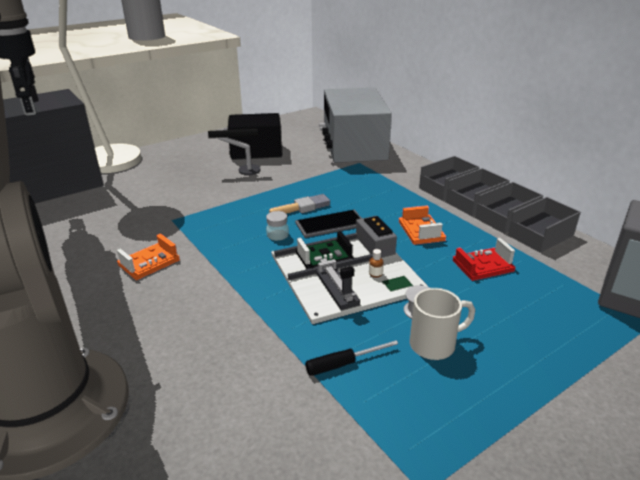

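The top view shows the white fixture at about (330,215), with the black carrier and green board at (298,222), the lever near (350,240) and the head at (312,162). The orange and red boards are lookalikes outside the fixture. I'll enlarge this area to confirm.

Run:
```python
from h import *
c=load('top');crop(c,250,140,410,295,5,'topc.png')
s=load('side');crop(s,260,190,430,330,4.5,'sidec.png')
print(-c['R'].T@c['t'],f(c),-s['R'].T@s['t'])
for p in [(289,150),(396,172),(371,286),(259,262)]: print(p,ray(c,*p,z=.012),ray(c,*p))
```

```text
[0.43780371 0.01313146 0.94330191] 461.7978769737645 [ 0.02473058 -0.67937829  0.63962871]
(289, 150) [0.70524619 0.09222069 0.012     ] [0.70456326 0.09201873 0.01437812]
(396, 172) [ 0.65884393 -0.12780802  0.012     ] [ 0.66124796 -0.12934087  0.00187118]
(371, 286) [ 0.42637904 -0.07463642  0.012     ] [ 0.4262657  -0.07550715  0.00276075]
(259, 262) [0.47403343 0.15069784 0.012     ] [4.74484141e-01 1.52409200e-01 4.14344587e-04]
```

View pics/topc.png

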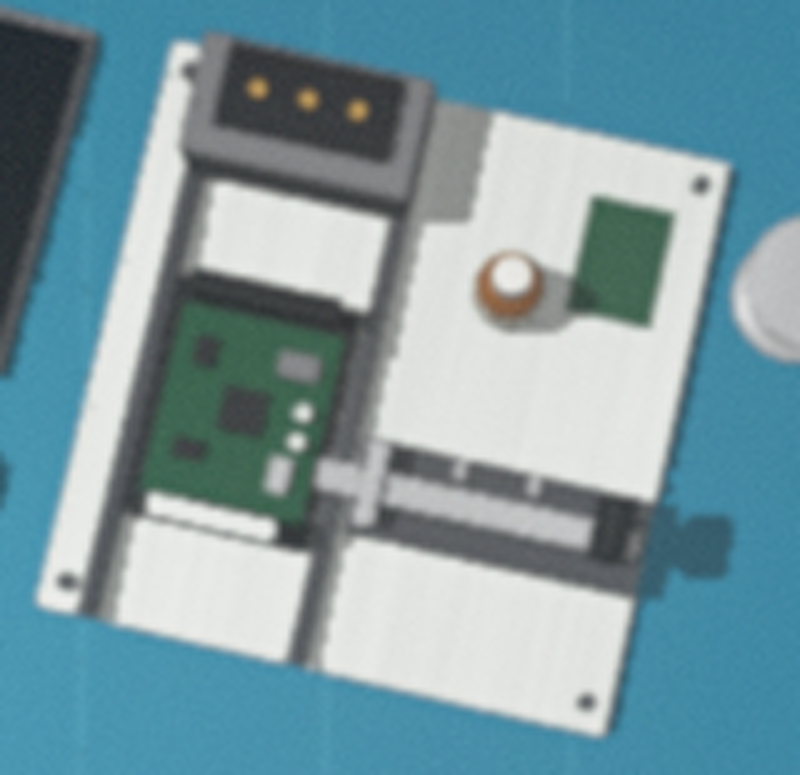

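View pics/sidec.png

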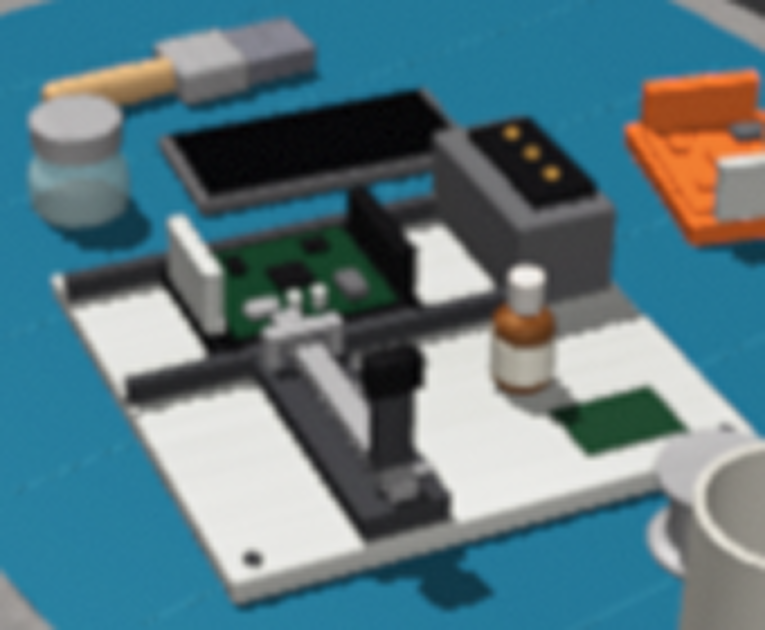

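```bash
cat >> h.py <<'E'
def fit(P,Q):
    P=np.array(P,float);Q=np.array(Q,float);a=P-P.mean(0);b=Q-Q.mean(0)
    th=np.arctan2((a[:,0]*b[:,1]-a[:,1]*b[:,0]).sum(),(a*b).sum())
    R=np.array([[np.cos(th),-np.sin(th)],[np.sin(th),np.cos(th)]]);t=Q.mean(0)-R@P.mean(0)
    return th,R,t,(P@R.T+t-Q)*1000
E
python3 - <<'E'
from h import *
c=load('top');s=load('side')
P=[(.11,.11),(.11,-.125),(-.13,-.125),(-.13,.11)]
Q=[ray(c,250+u/5,140+v/5,z=.012)[:2] for u,v in [(172,42),(733,162),(605,738),(38,605)]]
th,R,t,r=fit(P,Q);print(th,t,r.round(1))
np.savez('fix.npz',th=th,R=R,t=t)
W=lambda x,y,z:np.r_[R@[x/1e3,y/1e3]+t,z/1e3]
# project checks
def mark(c,u0,v0,u1,v1,k,fn,pts):
    im=cv2.resize(cv2.cvtColor(c['frame'],cv2.COLOR_RGB2BGR)[v0:v1,u0:u1],None,fx=k,fy=k,interpolation=cv2.INTER_CUBIC)
    for p in pts:
        u,v=proj(c,p);cv2.drawMarker(im,(int((u-u0+.5)*k),int((v-v0+.5)*k)),(0,0,255),cv2.MARKER_CROSS,10,1)
    cv2.imwrite('pics/'+fn,im)
pts=[W(110,110,12),W(110,-125,12),W(-130,-125,12),W(-130,110,12),W(55,-2,58),W(55,92,58),W(-54,-105,89),W(-54,10-1.,36)]
pts+=[W(-54-13,-112,89),W(-54+13,-112,89),W(-54+13,-98,89),W(-54-13,-98,89),W(-74,-123,25),W(-34,-123,25)]
mark(c,250,140,410,295,5,'m1.png',pts);mark(s,260,190,430,330,4.5,'m2.png',pts)
print(W(0,0,0),W(-54,-105,69))
E
```

```text
-0.22261450124158652 [0.57788138 0.01802967] [[ 0.8 -0.7]
 [-0.4  0.9]
 [ 0.3 -0.6]
 [-0.7  0.5]]
[0.57788138 0.01802967 0.        ] [ 0.50203197 -0.07245717  0.069     ]
```

View pics/m1.png

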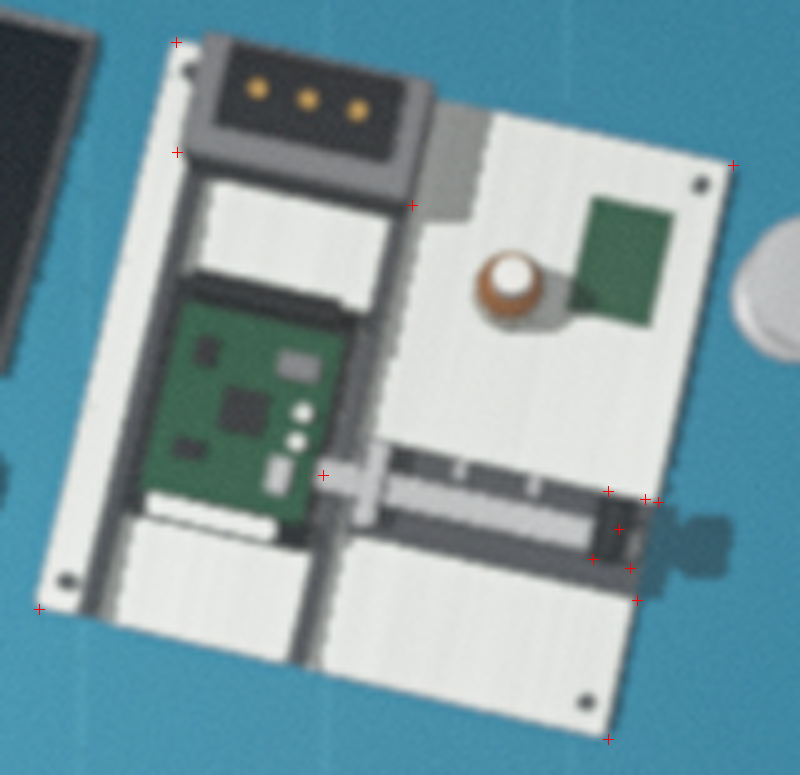

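View pics/m2.png

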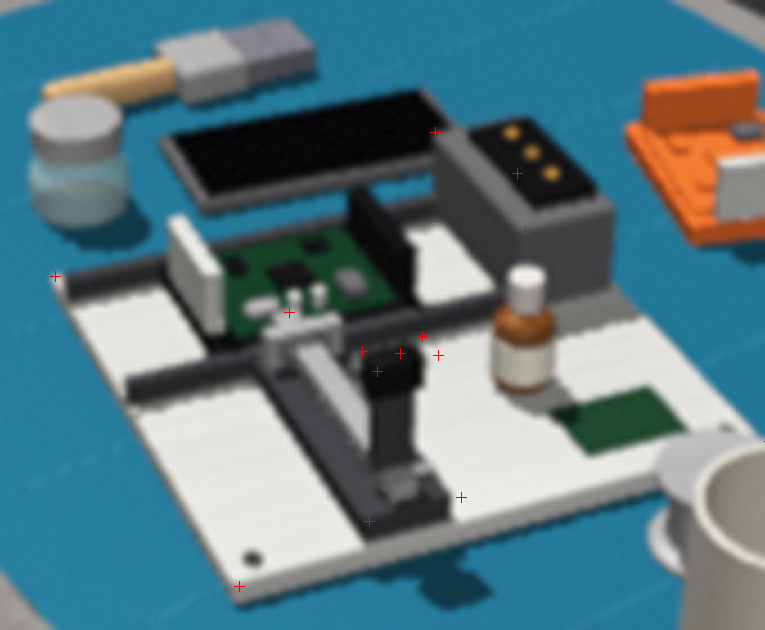

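```bash
cat >> h.py <<'E'
try:
    F=np.load('fix.npz'); FR=F['R'];Ft=F['t']
    W=lambda x,y,z:np.r_[FR@[x/1e3,y/1e3]+Ft,z/1e3]
    def inF(p): return np.r_[FR.T@(np.array(p)[:2]-Ft),p[2]]*1000
    def toolmove(x,y,z):
        """tool-axis shift mm to bring TCP to fixture xyz mm, and spin deg to align tool y with fixture x"""
        from scipy.spatial.transform import Rotation as Ro
        o=bot.get_obs();w,a,b,c=o['tool_rot'];M=Ro.from_quat([a,b,c,w]).as_matrix()
        d=M.T@(W(x,y,z)-o['eef_pos'])*1000
        al=np.degrees(np.arctan2(M[1,1],M[0,1])-np.arctan2(FR[1,0],FR[0,0]))
        print('tcp in fixture',inF(o['eef_pos']).round(1),'move',d.round(1),'tool y angle rel fixture x (deg)',al.round(2),'t',o['t'],'F',np.round(o['contact_force'],1),'w',o['gripper_width'])
except FileNotFoundError: pass
E
python3 - <<'E'
from h import *
c=load('top');s=load('side')
for n,p,z in [('plate rear L',(145,513),.056),('plate rear R',(276,541),.056),('plate front L',(149,491),.056),('plate front R',(280,519),.056),('bar tip',(316,472),.036),('head front L',(186,160),.058),('head front R',(403,210),.058)]:
    print(n,inF(ray(c,250+p[0]/5-.5,140+p[1]/5-.5,z)).round(1))
for n,p,z in [('plate rear top near',(205,278),.056),('plate rear top far',(168,224),.056)]:
    print('side',n,inF(ray(s,260+p[0]/4.5-.5,190+p[1]/4.5-.5,z)).round(1))
toolmove(-125,45,140)
E
```

```text
plate rear L [-85.2  72.1  56. ]
plate rear R [-84.5  20.3  56. ]
plate front L [-76.5  72.5  56. ]
plate front R [-75.8  20.7  56. ]
bar tip [-53.2  12.3  36. ]
head front L [53.  88.3 58. ]
head front R [52.3  1.1 58. ]
side plate rear top near [-88.6  20.5  56. ]
side plate rear top far [-88.6  67.5  56. ]
tcp in fixture [-539.3  529.   252.4] move [-471.1  428.7  113.3] tool y angle rel fixture x (deg) -1.73 t 0.1 F [-0.6 -0.8 -0.3] w 0.9993377636441896
```

Call:
{"api": "step_arm", "payload": {"targets": [[-15, 14, 0, 0, 1], [-40, 37, 0, 0, 1], [-70, 64, 0, 0, 1], [-100, 91, 0, 0, 1], [-130, 118, 0, 0, 1], [-160, 145, 0, 0, 1], [-190, 172, 0, 0, 1], [-220, 200, 0, -1.7, 1], [-250, 228, 0, -1.7, 1], [-280, 255, 0, -1.7, 1], [-310, 282, 0, -1.7, 1], [-340, 310, 0, -1.7, 1], [-370, 337, 10, -1.7, 1], [-400, 364, 25, -1.7, 1], [-430, 391, 45, -1.7, 1], [-455, 414, 70, -1.7, 1], [-467, 425, 95, -1.7, 1], [-471, 429, 113, -1.7, 1], [-471, 429, 113, -1.7, 1], [-471, 429, 113, -1.7, 1]]}}

```text
t: 1.77
eef_pos: [0.4656, 0.0899, 0.1397]
tool_rot: [-0.0, 0.782, 0.624, -0.001]
contact_force: [-0.5, 1.1, 0.8]
gripper_width: 0.005
```

Run:
```python
from h import *
toolmove(-115,45,54)
s=cam('side');cam('wrist','w1.png');crop(s,200,120,400,270,4,'s1.png')
```

```text
tcp in fixture [-125.3   45.3  139.7] move [-0.2 10.5 85.7] tool y angle rel fixture x (deg) -0.08 t 1.7667 F [-0.5  1.1  0.8] w 0.00458867767565433
```

View pics/s1.png

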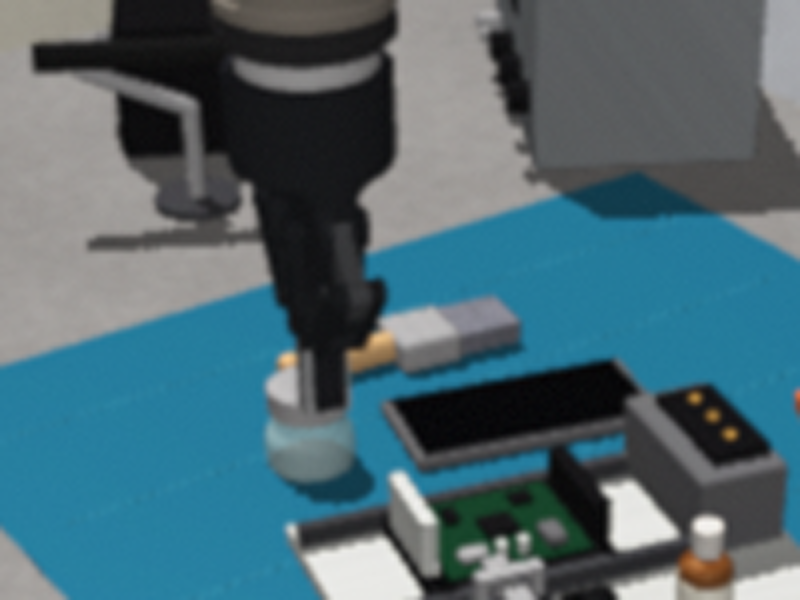

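View pics/w1.png

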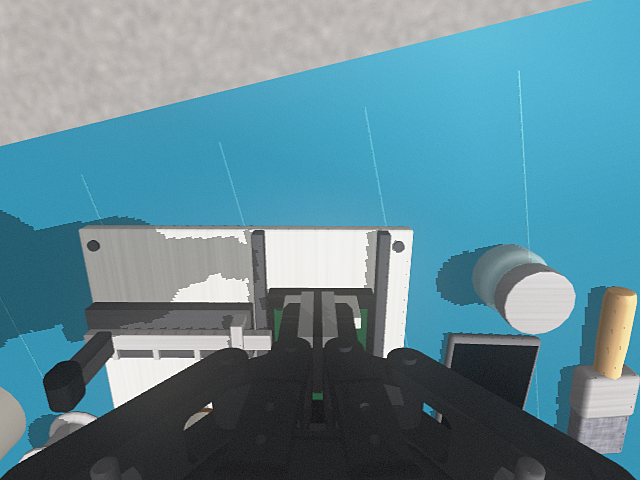

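The fingers are shut and centred over the channel behind the push plate: wrist view around (320,300), side view fingertips at (325,410). Next I descend and advance.

Call:
{"api": "step_arm", "payload": {"targets": [[0, 3, 25, 0, 1], [0, 8, 55, 0, 1], [0, 10, 76, 0, 1], [0, 10, 86, 0, 1], [0, 10, 86, 0, 1], [0, 14, 86, 0, 1], [0, 18, 86, 0, 1], [0, 22, 86, 0, 1], [0, 25, 86, 0, 1], [0, 28, 86, 0, 1], [0, 30, 86, 0, 1], [0, 32, 86, 0, 1], [0, 34, 86, 0, 1], [0, 34, 86, 0, 1]]}}

```text
t: 3.03
eef_pos: [0.4996, 0.0826, 0.0542]
tool_rot: [-0.0, 0.781, 0.624, -0.0]
contact_force: [-2.2, 0.6, 0.7]
gripper_width: 0.0
```

Run:
```python
from h import *
toolmove(-60,45,54)
s=cam('side');crop(s,230,160,430,310,4,'s2.png')
```

```text
tcp in fixture [-90.6  45.7  54.2] move [-0.7 30.6  0.2] tool y angle rel fixture x (deg) -0.04 t 3.0333 F [-2.2  0.6  0.7] w 0.00015121482718943784
```

View pics/s2.png

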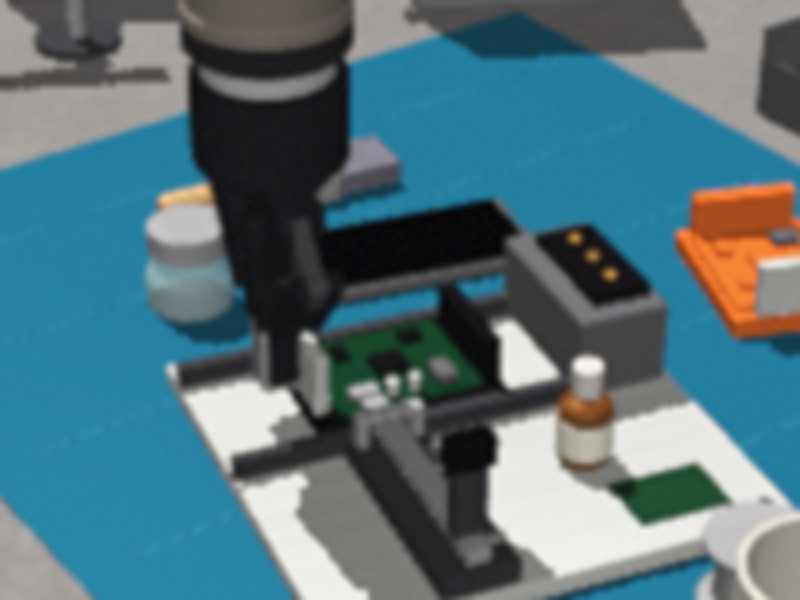

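Contact is made, at about 2 N. The fingers sit behind the push plate (side view (300,370)). I push on at about 36 mm/s.

Call:
{"api": "step_arm", "payload": {"targets": [[0, 3, 0, 0, 1], [0, 6, 0, 0, 1], [0, 9, 0, 0, 1], [0, 12, 0, 0, 1], [0, 15, 0, 0, 1], [0, 18, 0, 0, 1], [0, 20, 0, 0, 1], [0, 22, 0, 0, 1], [0, 24, 0, 0, 1], [0, 25, 0, 0, 1], [0, 26, 0, 0, 1]]}}

```text
t: 4.0
eef_pos: [0.5249, 0.0769, 0.0543]
tool_rot: [-0.0, 0.781, 0.624, -0.0]
contact_force: [-3.0, 1.2, 1.1]
gripper_width: -0.003
```

Run:
```python
from h import *
toolmove(-60,45,54)
s=cam('side');crop(s,230,160,430,310,4,'s3.png')
```

```text
tcp in fixture [-64.7  45.7  54.3] move [-0.7  4.7  0.3] tool y angle rel fixture x (deg) -0.03 t 4.0 F [-3.   1.2  1.1] w -0.0033226834667547385
```

View pics/s3.png

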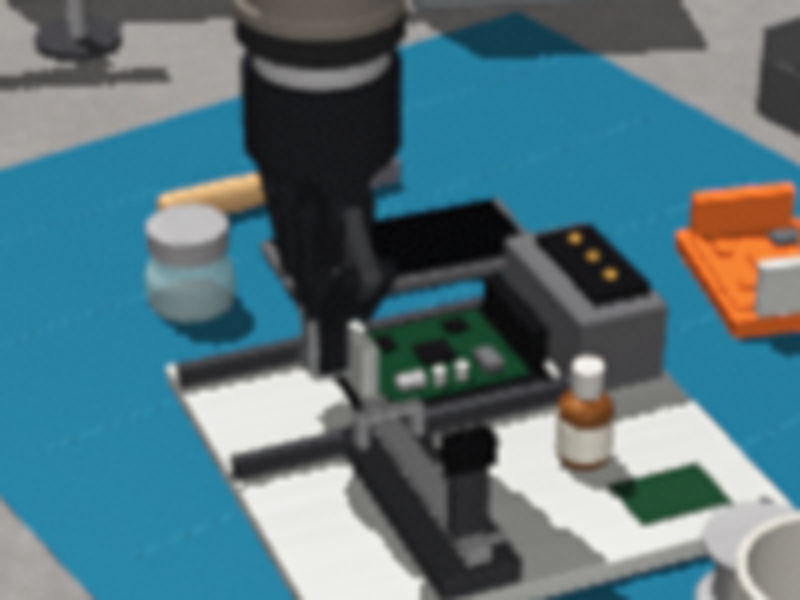

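The connector is now close to the head, with a gap near (550,370). I push on in small increments and watch the force.

Call:
{"api": "step_arm", "payload": {"targets": [[0, 1.5, 0, 0, 1], [0, 3, 0, 0, 1], [0, 4, 0, 0, 1], [0, 5, 0, 0, 1]]}}

```text
t: 4.38
eef_pos: [0.5299, 0.0758, 0.0543]
tool_rot: [0.0, 0.781, 0.624, 0.0]
contact_force: [-3.2, 1.2, 0.9]
gripper_width: 0.001
```

Call:
{"api": "step_arm", "payload": {"targets": [[0, 1, 0, 0, 1], [0, 2, 0, 0, 1], [0, 3, 0, 0, 1]]}}

```text
t: 4.63
eef_pos: [0.5327, 0.0752, 0.0543]
tool_rot: [-0.0, 0.781, 0.624, -0.0]
contact_force: [-2.3, 0.7, 0.6]
gripper_width: 0.001
```

Call:
{"api": "step_arm", "payload": {"targets": [[0, 1, 0, 0, 1], [0, 2, 0, 0, 1]]}}

```text
t: 4.8
eef_pos: [0.5341, 0.0749, 0.0542]
tool_rot: [-0.001, 0.781, 0.624, -0.0]
contact_force: [-6.9, 2.0, 4.6]
gripper_width: -0.002
```

Run:
```python
from h import *
toolmove(-60,45,54)
s=cam('side');crop(s,300,200,400,275,8,'s4.png')
```

```text
tcp in fixture [-55.2  45.8  54.2] move [-0.8 -4.8  0.3] tool y angle rel fixture x (deg) -0.02 t 4.8 F [-6.9  2.   4.6] w -0.002380668918877468
```

View pics/s4.png

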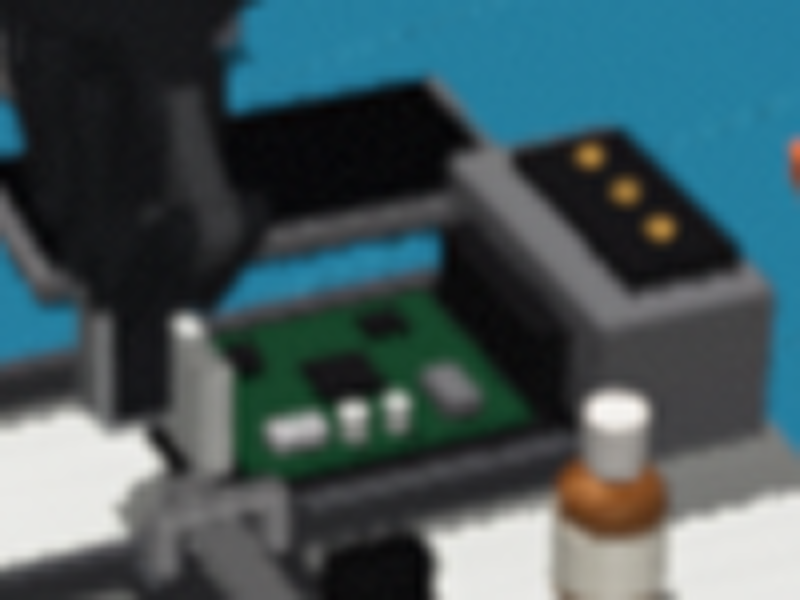

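The force has risen to 7 N and the connector is touching the head. I press a little further to confirm it's a hard stop, and hold.

Call:
{"api": "step_arm", "payload": {"targets": [[0, 1, 0, 0, 1], [0, 2, 0, 0, 1], [0, 2, 0, 0, 1], [0, 2, 0, 0, 1], [0, 2, 0, 0, 1]]}}

```text
t: 5.27
eef_pos: [0.5342, 0.0748, 0.0539]
tool_rot: [-0.002, 0.781, 0.624, -0.002]
contact_force: [-9.2, 1.8, 5.7]
gripper_width: -0.003
```

Run:
```python
from h import *
toolmove(-100,45,54)
```

```text
tcp in fixture [-55.2  45.7  53.9] move [ -0.7 -44.8   0.2] tool y angle rel fixture x (deg) 0.01 t 5.2667 F [-9.2  1.8  5.7] w -0.0034264810023529697
```

Run:
```python
from h import *
c=load('top')
for n,p in [('sd tip',(435,248)),('sd handle top',(427,286)),('spool',(412,198)),('mug',(458,215))]: print(n,inF(ray(c,*p,z=.01)).round())
```

```text
sd tip [ -24. -234.   10.]
sd handle top [-102. -233.   10.]
spool [  66. -168.   10.]
mug [  52. -266.   10.]
```

Call:
{"api": "step_arm", "payload": {"targets": [[0, -6, 0, 0, 1], [0, -16, 0, 0, 1], [0, -25, -5, 0, 1], [0, -25, -30, 0, 1], [0, -25, -60, 0, 1], [0, -25, -80, 0, 1], [-10, -25, -86, -7, 1], [-30, -22, -86, -14, 1], [-55, -18, -86, -21, 1], [-80, -14, -86, -28, 1], [-105, -10, -86, -35, 1], [-130, -8, -86, -42, 1], [-150, -6, -86, -49, 1], [-170, -4, -86, -56, 1], [-183, -4, -86, -63, 1], [-191, -4, -86, -70, 1], [-191, -4, -86, -77, 1], [-191, -4, -86, -84, 1], [-191, -4, -86, -90, 1], [-191, -4, -86, -90, 1]]}}

```text
t: 6.93
eef_pos: [0.4902, -0.1107, 0.1408]
tool_rot: [0.001, 0.11, 0.994, 0.001]
contact_force: [-0.4, -0.6, -0.0]
gripper_width: 0.005
```

Run:
```python
from h import *
toolmove(-56,-140,66)
s=cam('side');crop(s,260,150,460,300,4,'s5.png')
t=cam('top');crop(t,250,140,410,295,5,'t5.png')
cam('wrist','w5.png')
```

```text
tcp in fixture [ -57.1 -144.9  140.8] move [-1.   4.8 74.9] tool y angle rel fixture x (deg) 90.13 t 6.9333 F [-0.4 -0.6 -0. ] w 0.004824511545685332
```

View pics/s5.png

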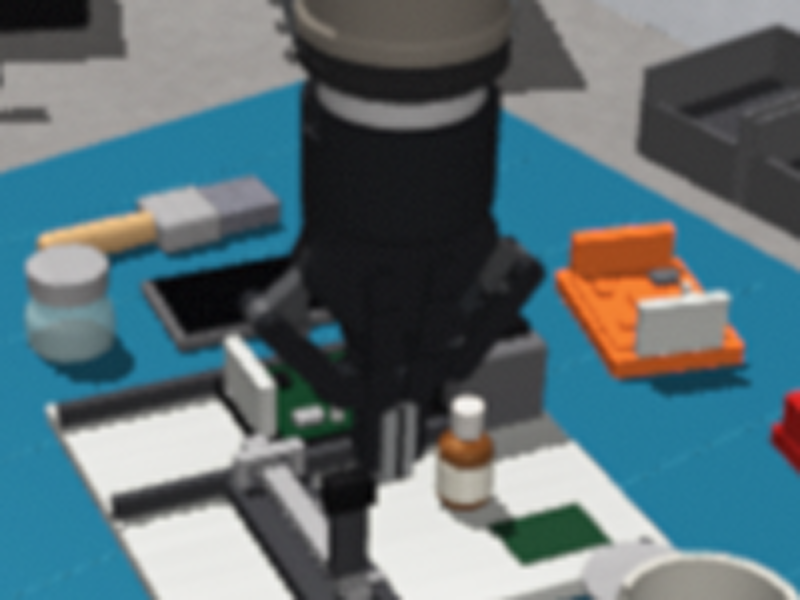

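View pics/t5.png

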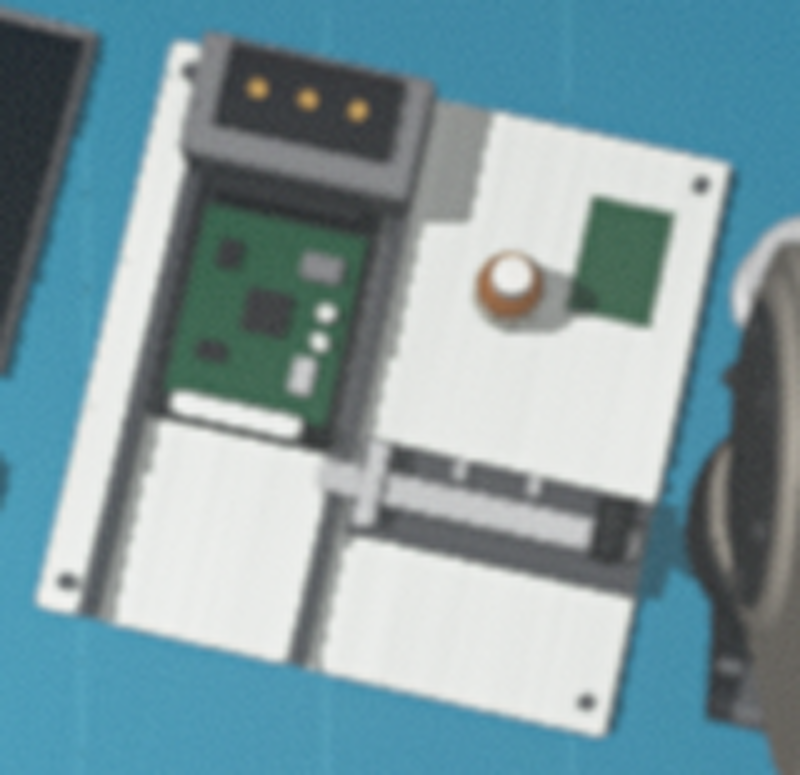

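View pics/w5.png

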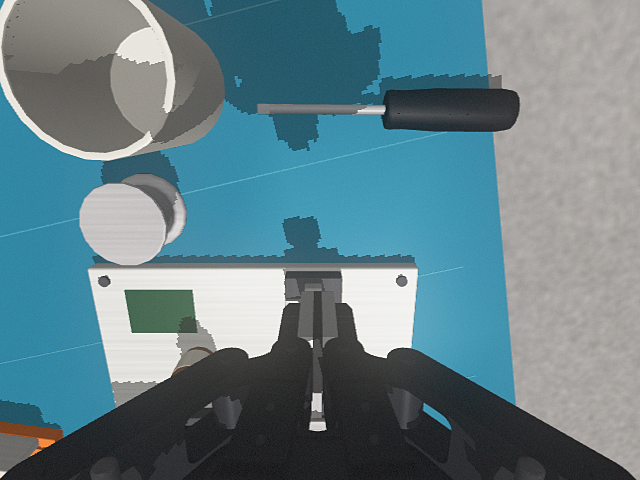

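The carrier is home against the head (top crop, connector at (290,205)), and the lever is still parked with its bar tip at (325,470). Now I descend behind the handle.

Call:
{"api": "step_arm", "payload": {"targets": [[-1, 0, 20, 0, 1], [-1, 0, 45, 0, 1], [-1, 0, 65, 0, 1], [-1, 0, 75, 0, 1], [-1, 0, 75, 0, 1], [-1, 4, 75, 0, 1], [-1, 8, 75, 0, 1], [-1, 12, 75, 0, 1]]}}

```text
t: 7.75
eef_pos: [0.4951, -0.0991, 0.0665]
tool_rot: [0.001, 0.111, 0.994, -0.0]
contact_force: [0.2, 0.2, 0.3]
gripper_width: -0.002
```

Run:
```python
from h import *
toolmove(-56,-60,66)
s=cam('side');crop(s,260,150,460,300,4,'s6.png')
```

```text
tcp in fixture [ -54.9 -132.5   66.5] move [ 1.2 72.5  0.5] tool y angle rel fixture x (deg) 89.97 t 7.75 F [0.2 0.2 0.3] w -0.001510545127353416
```

View pics/s6.png

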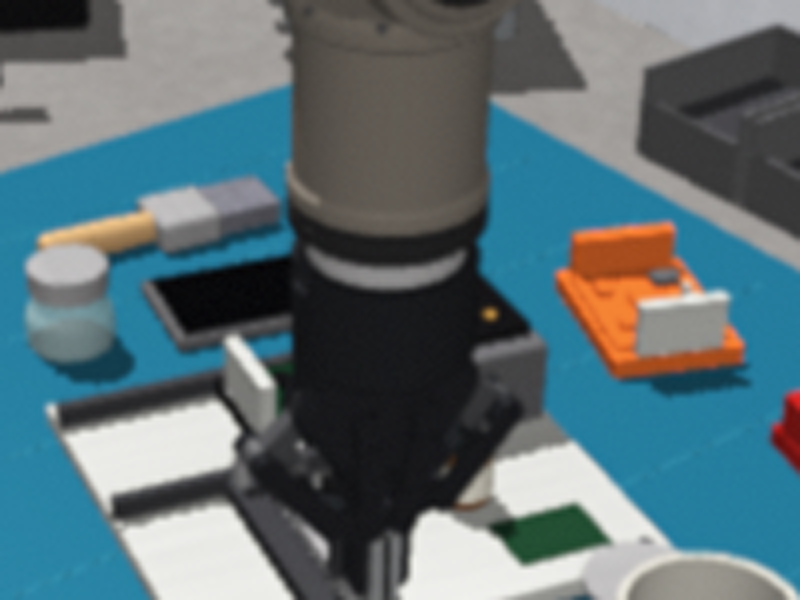

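Call:
{"api": "step_arm", "payload": {"targets": [[1, 3, 0, 0, 1], [1, 6, 0, 0, 1], [1, 9, 0, 0, 1], [1, 12, 0, 0, 1], [1, 15, 0, 0, 1], [1, 18, 0, 0, 1], [1, 21, 0, 0, 1], [1, 24, 0, 0, 1]]}}

```text
t: 8.47
eef_pos: [0.4978, -0.0785, 0.0654]
tool_rot: [-0.0, 0.113, 0.994, -0.001]
contact_force: [-1.8, -7.5, 3.0]
gripper_width: -0.002
```

Run:
```python
from h import *
toolmove(-56,-60,66)
s=cam('side');crop(s,260,150,460,300,4,'s7.png')
t=cam('top');crop(t,250,140,410,295,5,'t7.png')
```

```text
tcp in fixture [ -56.7 -111.8   65.4] move [-0.6 51.8 -0.7] tool y angle rel fixture x (deg) 89.81 t 8.4667 F [-1.8 -7.5  3. ] w -0.0017870130271998928
```

View pics/t7.png

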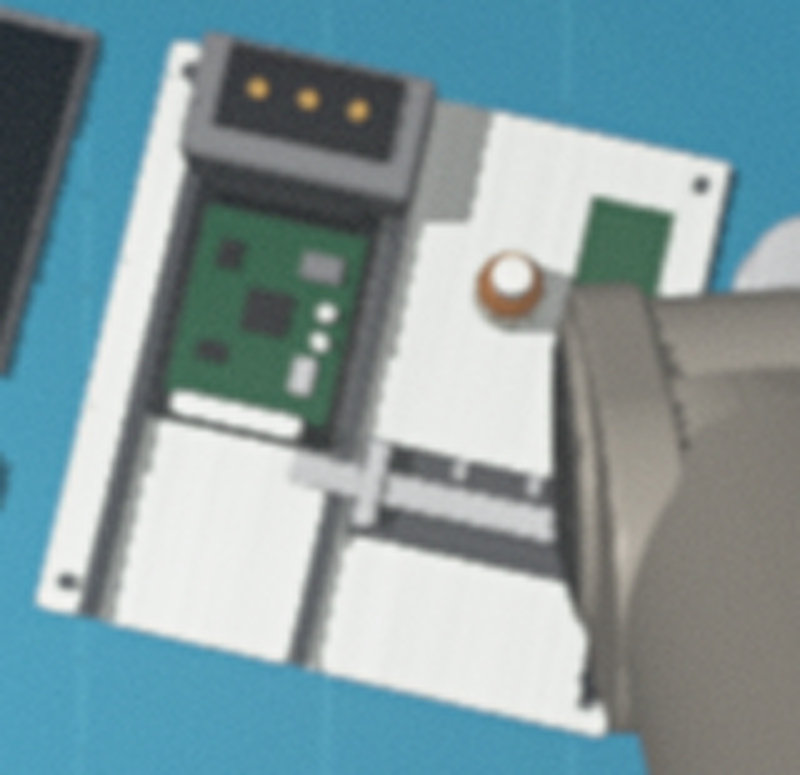

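View pics/s7.png

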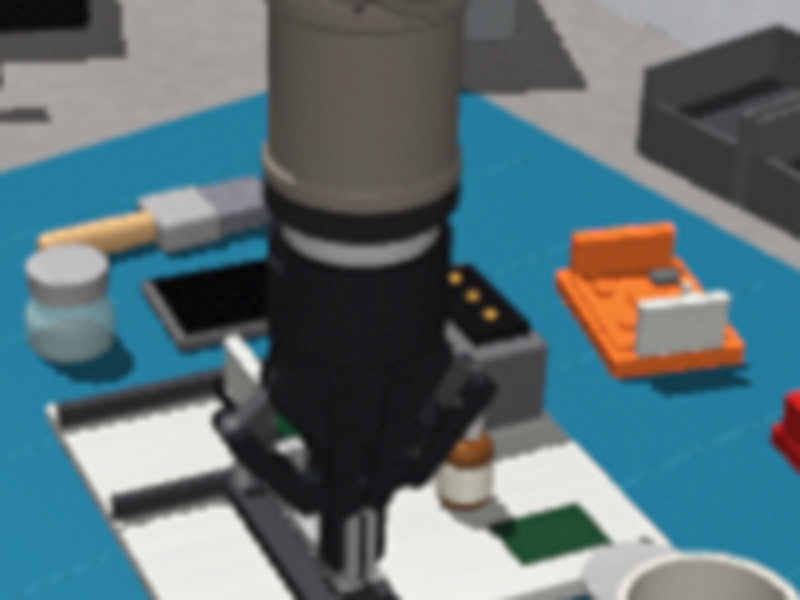

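The bar tip has moved about 12 mm, to (290,468) in the top crop, at 7.5 N as expected. I continue past the first detent.

Call:
{"api": "step_arm", "payload": {"targets": [[0, 3, 0, 0, 1], [0, 6, 0, 0, 1], [0, 9, 0, 0, 1], [0, 12, 0, 0, 1], [0, 15, 0, 0, 1], [0, 18, 0, 0, 1], [0, 21, 0, 0, 1], [0, 24, 0, 0, 1], [0, 27, 0, 0, 1], [0, 30, 0, 0, 1], [0, 33, 0, 0, 1], [0, 36, 0, 0, 1], [0, 39, 0, 0, 1], [0, 42, 0, 0, 1], [0, 44, 0, 0, 1], [0, 45, 0, 0, 1]]}}

```text
t: 9.9
eef_pos: [0.5086, -0.0311, 0.0653]
tool_rot: [0.0, 0.111, 0.994, 0.0]
contact_force: [0.4, 0.6, -0.7]
gripper_width: 0.001
```

Run:
```python
from h import *
toolmove(-56,-60,66)
t=cam('top');crop(t,250,140,410,295,5,'t8.png')
```

```text
tcp in fixture [-56.8 -63.2  65.3] move [-0.8  3.2 -0.7] tool y angle rel fixture x (deg) 90.04 t 9.9 F [ 0.4  0.6 -0.7] w 0.0008376256042908874
```

View pics/t8.png

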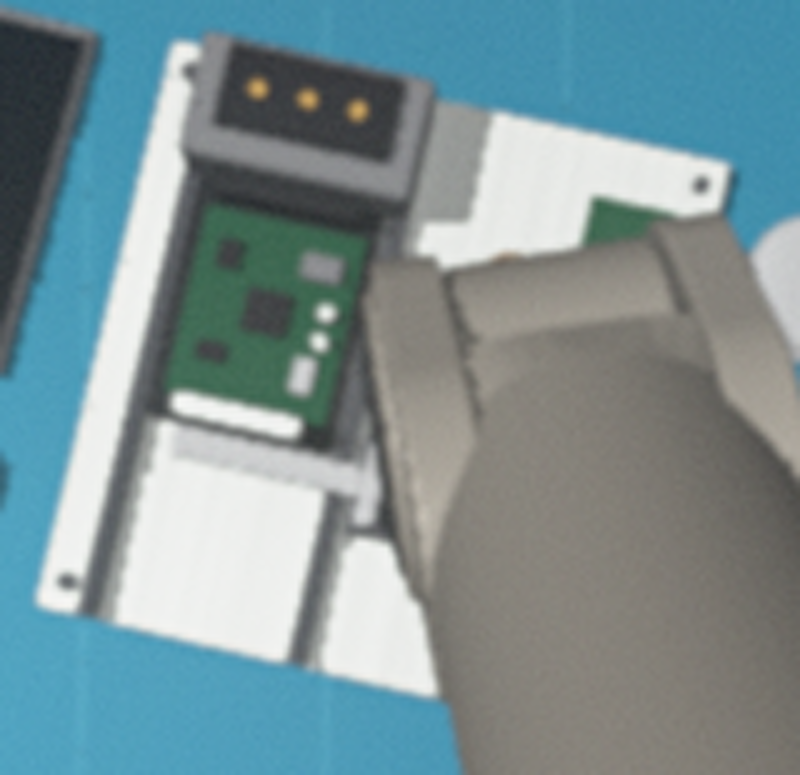

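The bar tip has reached (178,440), about 60 mm of travel. A small nudge will confirm the hard end, then I back off and rise.

Call:
{"api": "step_arm", "payload": {"targets": [[0, 1, 0, 0, 1], [0, 2, 0, 0, 1], [0, 3, 0, 0, 1], [0, 3, 0, 0, 1], [0, 3, 0, 0, 1]]}}

```text
t: 10.37
eef_pos: [0.5088, -0.0299, 0.0653]
tool_rot: [-0.0, 0.112, 0.994, -0.0]
contact_force: [-1.1, -4.2, 1.0]
gripper_width: 0.001
```

Call:
{"api": "step_arm", "payload": {"targets": [[0, 0, 0, 0, 1], [0, -10, 0, 0, 1], [0, -25, 0, 0, 1], [0, -35, -10, 0, 1], [0, -40, -40, 0, 1], [0, -50, -75, 0, 1], [0, -75, -105, 0, 1], [0, -110, -125, 0, 1], [0, -140, -130, 0, 1], [0, -160, -130, 0, 1], [0, -170, -130, 0, 1], [0, -170, -130, 0, 1]]}}

```text
t: 11.37
eef_pos: [0.469, -0.2025, 0.1962]
tool_rot: [0.0, 0.117, 0.993, -0.001]
contact_force: [-0.7, -0.0, -0.7]
gripper_width: -0.003
```

Run:
```python
from h import *
toolmove(-56,-60,66)
t=cam('top','t9f.png');crop(t,250,140,410,295,5,'t9.png')
s=cam('side');crop(s,260,190,430,330,4.5,'s9.png')
for p in [(176,440),(174,462)]: print('bar tip',inF(ray(t,250+p[0]/5-.5,140+p[1]/5-.5,.036)).round(1))
```

```text
tcp in fixture [ -57.5 -239.1  196.2] move [  0.8 179.4 129.9] tool y angle rel fixture x (deg) 89.31 t 11.3667 F [-0.7 -0.  -0.7] w -0.003287481943382195
bar tip [-53.1  69.2  36. ]
bar tip [-61.8  68.   36. ]
```

View pics/t9.png

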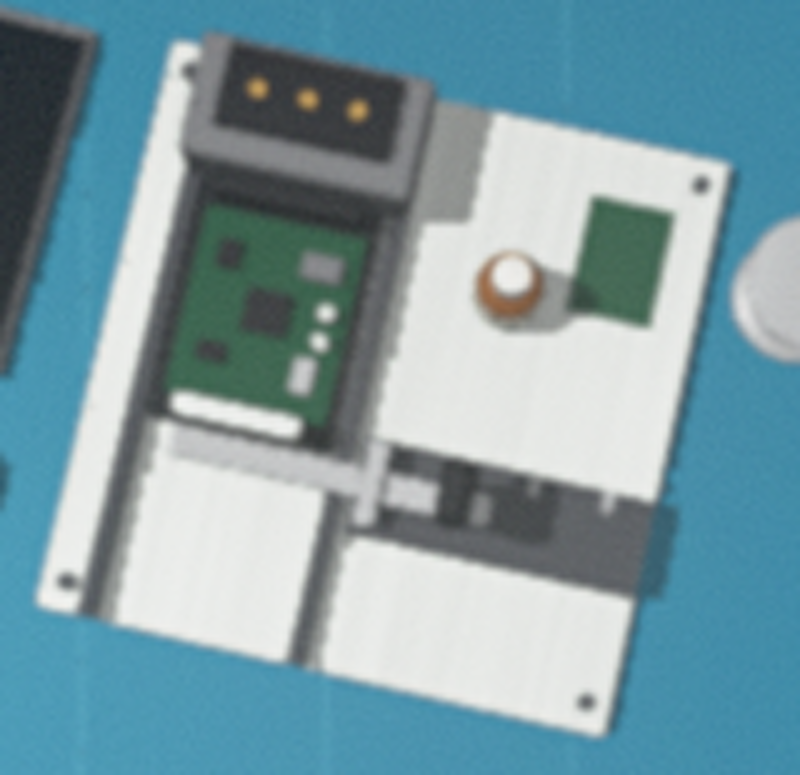

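View pics/s9.png

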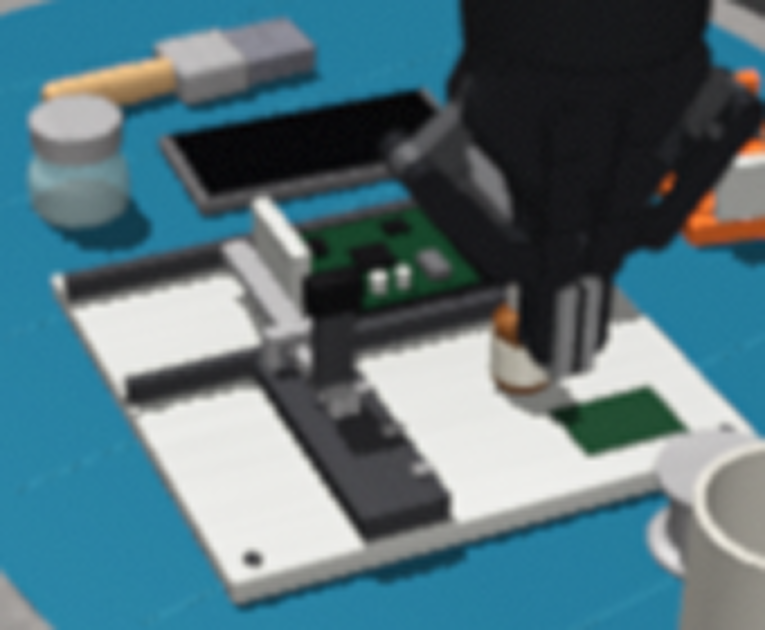

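View pics/t9f.png

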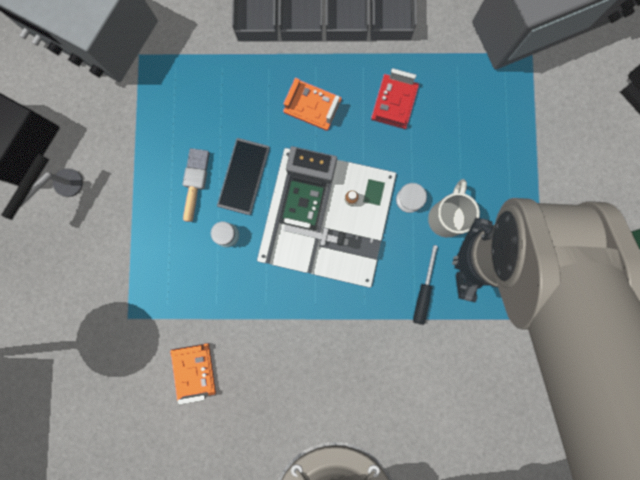

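The carrier is home and the bar lies behind the push plate. The lever is at its second stop, nothing else has moved and the arm is clear, so I'm handing in.

```bash
python3 -c "
from station import bot
print(bot.hand_in())"
```

```text
the job is handed in; nothing more can be done
None
```

The carrier is fully home against the test head and the lever is locked at its second stop. I handed the job in at about 11.5 s of the 42 s allowed, and the hand-in reported no verdict.

- **Carrier:** I pushed it with the shut fingers on the push plate until it hit a hard stop. The force rose from about 3 N to 9 N with no further movement. The next pictures showed the connector against the head and the lever still parked.
- **Lever:** I slid the handle past the first detent to the hard end, and a last nudge met about 4 N. The bar tip moved from y ≈ 12 mm to y ≈ 69 mm (70 mm expected). That is 57 mm measured against the 60 mm nominal travel, within what I could read from the picture. The bar lies behind the push plate.
- **Clear of everything:** The arm is backed off and raised, with the wrist force near zero. The bystanders look unmoved in the last top view.
- **Disagreement:** The side and top cameras disagreed by about 3 mm along the push direction, so I used contact force to confirm both end stops.

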